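Latch the warming box lid tight

ROBOT

A 7-joint arm with a two-finger parallel gripper is mounted at the origin on the work surface. World frame = base frame: x ahead of the robot, y to its left, z up, the work surface at z = 0. Lengths are in m, angles in degrees, forces in N, time in s.
With the tool pointing down it reaches from about 0.425 to 0.875 m from the base axis. Payload 4.7 kg.
Tool frame: the origin (TCP) lies at the very end of the fingers, on their centre line; the grasp point (between the pads) lies 19 mm behind it; z points along the fingers, y is the line along which they close (so a half turn about z gives the same grasp; the last joint's range is limited). The gripper opens to 87 mm and grips with 3 to 60 N. Pads are 19 mm wide; open, the fingers measure 117 mm over their backs; the gripper's body (75 mm by 190 mm) begins 51 mm behind the grasp point.
Start: joints at [67.271, 18.392, -4.016, 83.108, 1.295, 78.541, -3.26], TCP at [0.26, -0.596, 0.223] pointing down, gripper open.
Joint ranges: [-163.93, 163.93], [-17.29, 119.83], [-79.2, 71.16], [3.27, 140.29], [-89.18, 269.18], [5.43, 117.66], [-154.24, 154.24]. Speed limits (degrees/s): [147.25, 147.25, 180, 180, 180, 180, 180].

INTERFACE

Orientations are given as [roll, pitch, yaw] about the fixed x, y, z axes, in that order (R = Rz(yaw) Ry(pitch) Rx(roll)).
In Python, from cell import telemetry, cams, env gives the robot as it stands.
- The arm moves only by the tool arm_command, never from a script. Its argument "series" is text: rows parted by semicolons, each of 5 numbers parted by spaces: the shift along the tool's x, y, z in mm, then the turn about the tool's z in rad, then the closure in counts, from 0 (fully open) to 255 (shut). A call has 1 to 20 rows; each row shifts and turns the commanded pose from where the row before left it, along the tool's axes as they then stand; what a row does not reach is not made up. A row lasts 1/12 s, in which the tool goes at most 41.7 mm and 7.16 degrees, less where a joint would pass 70% of its speed; a pose out of reach is approached as far as the arm can. A call is refused whole if a number of a shift passes 41.7 or a number of a turn 0.125, either way. A call with a gripper value outside its range is refused whole. The fingers move at their own pace and stop on an object; "squeeze" is the grip in N (left out, the last holds). Time passes only in rows, so rows that do not move let the fingers close. It gives the time, the measured TCP pose, the force, the opening and the grip force at its end, in the units of the state.
- telemetry.get_obs(): the state, without advancing time (a new reading comes with each control period).
- cams.read_camera(name): name is "scene" or "top" or "wrist"; returns the picture (400x640x3 uint8, blue, green, red); there is no depth.
- cams.calibration(name): a dict with "K" (3x3 intrinsics, pixels), "origin" and "rotation" of the camera in the world; the wrist camera has in their place "hand_eye" (4x4, takes a point from camera to tool coordinates, whose origin is the TCP and whose axes are the flange's). Camera axes: x right, y down, z forward; pixel columns grow to the right and rows downward; lengths in m; the calibration is good to about 2 mm. A picture is of the moment at which its call begins: read the wrist's pose just before it. calibration takes no time and is no camera call.
- env.sign_off(): hands the job in; it is judged then, once.
The state is a dict: "time_s": time; "qpos": joint angles; "joint_velocities": joint speeds; "effort": joint torques, N m; "tool_pos": TCP position; "tool_rot": TCP orientation; "force": force on the tool from outside, world axes, zero at the start; "wrist_torque": the same for the moment, N m; "grip_width": finger opening in m; "grasp_force": force on a finger pad.
Only numpy, scipy, OpenCV 4.12 (cv2) and the standard library are available. Lean on these libraries where they do the work, as an engineer would, in place of code of your own. Each camera call takes 0.05 s, during which the arm holds its last target. There are 200 camera calls.

TASK

The specimen warming box has been left open: push its blue drop-front lid up against the rubber seal, swing the latch's wire bail over and hook its bar under the nose of the keeper on the lid, then press the red lever over and right down with the fingers until it is fully home on its stop and the lid is pulled tight. Lean on the closed lever firmly for half a second (10 to 20 N) to be sure it is home, but force nothing (never above 28 N on lid or latch); then let go and leave everything on and around the box where it is.

Things in the scene. Friction and masses are not known exactly. Their poses are not given: they have to be found in the camera images.
- case: Cream specimen warming box, fixed to the bench, 200 mm deep (its x), 220 wide (its y), 160 high. Origin: centre of its underside; z up. Its -x axis points out of its open front, towards the blue lid. Its flat top (deck, height 160 mm) carries the latch on the middle line y = 0, lever pivot at x = -63.3, z = 176 mm. No part of the latch rubs on the deck.
- lid: Blue drop-front lid 16 mm thick, 220 wide, 152 tall, hinged along its lower edge. Origin on the hinge (case frame x = -100, z = 8 mm); z runs up the panel, upright when shut; -x is its outer face. Starts tipped out, to the case's -x, by 0.25 to 0.5 rad. Stiff hinge (2 to 3 N at the top edge): it stays where left. At a tilt of about 0.048 rad (8 mm out at the top) it meets the seal.
- lid_edge (a point): Middle of the outer top edge of the lid: 16 mm out from the hinge plane, 152 mm up the panel.
- keeper (a point): Seat of the latch bar on the lid: outer face of the steel keeper post (22 mm wide), 16 mm above the lid's top edge, axes as the lid's. The keeper's screw setting shifts the real post, nose and ramp by up to 1 mm out or in, not measured. Hooked, the bar lies outside the post (negative x here), its centre 2 mm below to 1.5 mm above this point.
- lever: Latch lever: steel strip, red grip, 24 mm wide, 70 long, upper face 5 mm above its x axis. Origin: its pivot; x to its tip. Starts standing, 1.65 to 1.85 rad from level; close it by pushing it away from the lid and down, x then along the case's +x. A firm black rubber foot on the deck, screw-adjusted and not measured, stops it between 0.01 and 0.33 rad above level. Stays where left (3 N at tip).
- lever_tip (a point): End of the lever on its upper face, 70 mm from the pivot; this face looks to the lid while the lever stands. With the bar hooked, pushing square to the lever about 10 mm from this end takes 5 to 15 N; pushed askew, so that the finger drags along it, twice that. About 0.45 rad above level it goes over centre and then stays down by itself; at the stop the force rises steeply.
- bail: Latch bail: steel wire loop 42 mm wide, two 4 mm arms beside the lever. Origin at its pivot on the lever (at x = 12.6, z = -6.1 mm of the lever); its -x axis points to the cross bar, 63 mm away, and the orange tab. Starts standing, leaning 0.15 to 0.5 rad from upright to the lid side, and stays; leant beyond about 0.7 rad it falls towards the keeper by itself.
- bail_bar (a point): Middle of the cross bar (5 mm thick). After the bail has fallen the bar may be in its seat already or rest on the ramp above the nose; then it must be pressed down, with up to about 15 N on the tab, until it slips under the nose.
- bail_tab (a point): Outer end of the orange thumb tab (24 mm wide, 5 thick, 21 long), 23 mm beyond the bar; while the bail stands it reaches 15 to 25 mm above the lever's tip, so fingers can push it over from behind.
- timer: Bystander, loose: square white countdown timer 45 x 45 x 18 mm lying on the deck. Origin: centre of its underside.
- vial: Bystander, loose: small red-capped jar 26 mm across, 42 mm tall, standing on the deck. Origin: centre of its underside.
- tube_block: Bystander, loose: cream tube block 100 x 160 x 40 mm. Origin: centre of its underside.
- reagent: Bystander, loose: amber bottle 60 mm across, 110 mm tall. Origin: centre of its underside.
- sample_pot: Bystander, loose: clear pot with red cap, 48 mm across, 50 mm tall. Origin: centre of its underside.
- tip_box: Bystander, loose: pink tip box 75 x 110 x 50 mm. Origin: centre of its underside.
- marker: Bystander, loose: felt marker 130 mm long, 13 mm thick, lying. Origin: centre of its underside.
- beaker: Bystander, loose: clear open cup 60 mm across, 75 mm tall. Origin: centre of its underside.
- seal: Black rubber frame, 190 x 138 mm, in the front opening of the box; origin at the middle of its top strip. It stands 6 mm out and is springy: at the lid's top edge it resists with about 7 N at first touch, rising to about 26 N with the lid fully in, and it pushes the lid back out when let go: only the latch keeps the lid tight.
- nose (a point): Tip of the keeper's nose, nominal: 3.5 mm outside the post face and 5.5 mm above the seat point; the nose is 3 mm high and the bar (5 mm) goes under it. Above it a ramp rises inward at 60 degrees for 10 mm: a bar pressed down on the ramp pushes the lid in a little and slips over the nose. A ledge 4.5 mm under the seat point stops the bar.

How it is judged (in metres and radians):
On the way, in this order (a step that is already met when the one before it is completed fails the run):
1. the lid is pushed up to the seal (tilt under 0.065 rad) (angle between lid's own z axis and vertical below 0.065 rad), for 0.1 s.
2. the bar is hooked: outside the keeper post and below its nose, the lever still standing up (z of bail_bar in the frame of keeper between -0.006 and 0.003 m and x of bail_bar in the frame of keeper between -0.01 and -0.0005 m and angle between the x axis of lever and the x axis of case, either way round above 0.9 rad), for 0.2 s.
3. the lever is home with the bar hooked and the lid tight, and is pressed firmly with the fingers (over 9 N) (z of bail_bar in the frame of keeper between -0.006 and 0.003 m and x of bail_bar in the frame of keeper between -0.01 and -0.0005 m and angle between the x axis of lever and the x axis of case, either way round below 0.38 rad and angle between lid's own z axis and vertical below 0.032 rad and contact force between the fingers and lever above 9 N), for 0.3 s.
At the end, for the whole second after the job is handed in: The lever lies home (on its stop, within 0.38 rad of level along the deck), the bar sits behind the keeper under its nose (0.5 to 10 mm outside the nominal post face, between 6 mm below and 3 mm above the seat point), the lid is pulled tight (within 0.032 rad of upright), all at rest (z of bail_bar in the frame of keeper between -0.006 and 0.003 m and x of bail_bar in the frame of keeper between -0.01 and -0.0005 m and angle between the x axis of lever and the x axis of case, either way round below 0.38 rad and angle between lid's own z axis and vertical below 0.032 rad and linear speed of lid below 0.01 m/s and angular speed of lever below 0.05 rad/s); the robot touches nothing.
It fails at once if the lever or bail is pushed with more than 28 N (contact force between any of the fingers, the arm and lever above 28 N).
It fails at once if the lid or its keeper is pushed by the robot with more than 28 N (contact force between any of the fingers, the arm and lid above 28 N).
It fails at once if a bystander is moved by more than 15 mm or tipped (distance of any of timer, vial, tube_block, reagent, sample_pot, tip_box, marker, beaker from where it was at the start of the episode above 0.015 m or angle between any of timer, vial, tube_block, reagent, sample_pot, tip_box, marker, beaker's own z axis and vertical above 0.3 rad).
It also fails if it takes over 72 s, if anything falls off the work surface, if the arm or the gripper's body presses on something with over 40 N, if the wrist force passes 120 N, or if a joint passes its speed limit or range.

## Working session

There is one attempt and no reset: what is moved stays moved. The work goes in short steps, Python scripts to look and compute and a tool call to move; the robot and the scene stay as the last step left them, time stands still between calls to the robot, and variables do not carry over. Pictures are saved under pics/ and viewed, at most 10 in all, crops included, and the job is handed in when it is done.

Besides the shell and the picture viewer there is one more tool, called after "Request:" as name(argument=value, ...) on one line, values as JSON. arm_command: Moves the arm, as the interface text tells. Its arguments: {"type":"object","properties":{"series":{"type":"string"},"squeeze":{"type":"number"}},"required":["series"]}

```bash
ls; mkdir -p pics; python3 - <<'E'
from cell import telemetry,cams,env
import cv2
print(telemetry.get_obs())
for n in("scene","top"):
    cv2.imwrite(f"pics/{n}0.png",cams.read_camera(n)); print(n,cams.calibration(n))
print(cams.calibration("wrist"))
E
```

```text
pics
{'time_s': 0.0, 'qpos': array([67.27164236, 18.43817985, -4.01644749, 83.17559827,  1.29698892,
       78.54126176, -3.25827597]), 'joint_velocities': array([-0.02700547, -0.08923206,  0.0312066 , -0.02535917,  0.01112268,
        0.0655401 ,  0.05594457]), 'effort': array([-2.17192942e-04, -4.91294825e+01, -4.04057242e-01, -3.12525415e+01,
       -6.37814845e-02,  4.38063231e-02,  1.86629118e-04]), 'tool_pos': array([ 0.25928961, -0.59543095,  0.22146553]), 'tool_rot': array([-1.79890320e+02,  7.49152090e-03,  2.35411201e+01]), 'force': array([ 0.27893994, -0.3602558 , -0.23935233]), 'wrist_torque': array([ 0.06031416,  0.05326352, -0.02027352]), 'grasp_force': 0.0, 'grip_width': 0.08676799804187382}
scene {'K': array([[382.92080543,   0.        , 326.94428398],
       [  0.        , 382.92080543, 202.48055971],
       [  0.        ,   0.        ,   1.        ]]), 'origin': array([1.14323445, 0.19764302, 0.80479785]), 'rotation': array([-1.36010289e+02,  1.03341799e-01,  1.05956411e+02])}
top {'K': array([[501.9005256 ,   0.        , 325.56168291],
       [  0.        , 501.9005256 , 195.72058425],
       [  0.        ,   0.        ,   1.        ]]), 'origin': array([ 0.4299982 , -0.00636868,  1.55307832]), 'rotation': array([-1.77154359e+02,  4.30361812e-03, -9.10039826e+01])}
{'K': array([[319.3601857 ,   0.        , 327.28210096],
       [  0.        , 319.3601857 , 202.03612032],
       [  0.        ,   0.        ,   1.        ]]), 'hand_eye': array([[ 4.17289382e-04, -9.59098033e-01, -2.83073822e-01,
         7.79105208e-02],
       [ 9.99999794e-01,  5.38167759e-04, -3.49259928e-04,
        -2.05026770e-05],
       [ 4.87315714e-04, -2.83073618e-01,  9.59098060e-01,
        -1.61980875e-01],
       [ 0.00000000e+00,  0.00000000e+00,  0.00000000e+00,
         1.00000000e+00]])}
```

View pics/scene0.png

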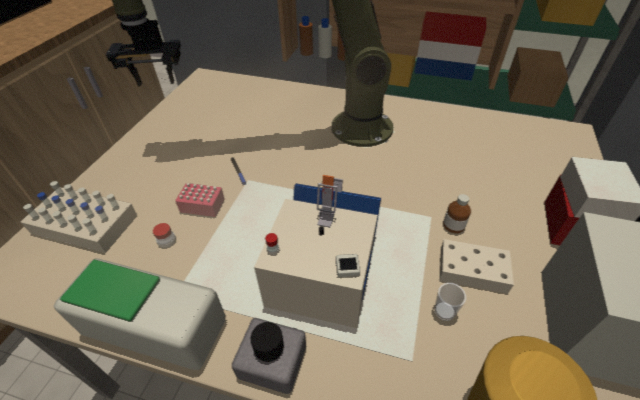

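View pics/top0.png

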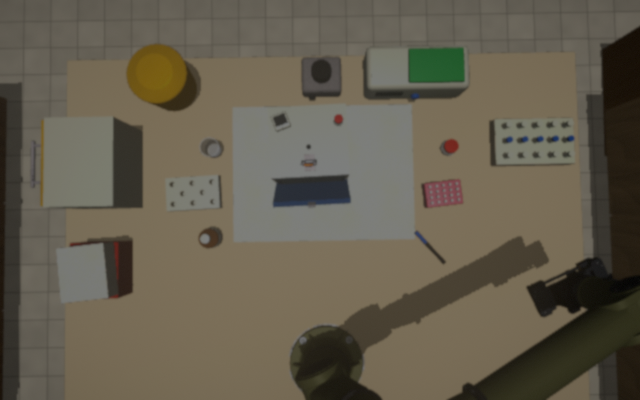

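The scene view shows the box with its lid (blue, px ~(337,200)) facing the robot, the latch standing at ~(327,200), the vial at (272,240) and the timer at (347,264). The top view shows the lid at ~(312,190) and the deck around (310,145). I'll enlarge both.

```bash
python3 - <<'E'
import cv2,numpy as np
a=cv2.imread("pics/scene0.png")[165:325,240:400]; b=cv2.imread("pics/top0.png")[95:215,252:372]
cv2.imwrite("pics/crop0.png",np.hstack([cv2.resize(a,(400,400),interpolation=2),cv2.resize(b,(400,400),interpolation=2)]))
E
cat > h.py <<'E'
import numpy as np, cv2
from scipy.spatial.transform import Rotation as R
from cell import telemetry,cams,env
def cam(n,obs=None):
    c=cams.calibration(n)
    if n!="wrist": return c["K"],R.from_euler("xyz",c["rotation"],degrees=True).as_matrix(),np.array(c["origin"])
    o=obs or telemetry.get_obs(); Rt=R.from_euler("xyz",o["tool_rot"],degrees=True).as_matrix(); H=c["hand_eye"]
    return c["K"],Rt@H[:3,:3],o["tool_pos"]+Rt@H[:3,3]
def ray(C,px):
    K,Rm,o=C; return o,Rm@np.linalg.solve(K,[px[0],px[1],1.])
def onz(C,px,z):
    o,d=ray(C,px); return o+d*(z-o[2])/d[2]
def proj(C,p):
    K,Rm,o=C; q=K@(Rm.T@(np.asarray(p)-o)); return q[:2]/q[2]
def tri(C1,p1,C2,p2):
    o1,d1=ray(C1,p1);o2,d2=ray(C2,p2);A=np.c_[d1,-d2]
    t=np.linalg.lstsq(A,o2-o1,rcond=None)[0];a=o1+t[0]*d1;b=o2+t[1]*d2
    return (a+b)/2,np.linalg.norm(a-b)
E
```

```text
(no output)
```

View pics/crop0.png

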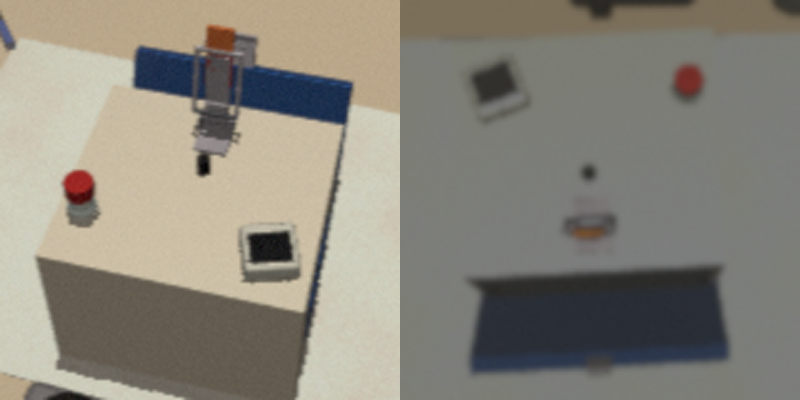

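The crops show the deck corners in the scene view at ~(255,268), (363,287), (283,200) and (378,215), and the deck's front edge in the top view from (272,179) to (349,175). The tab is orange, and the keeper sits on the lid edge at (312,204).

```bash
python3 - <<'E'
from h import *
S=cam("scene");T=cam("top")
for p in [(255.2,268.2),(363.2,287),(283.2,200.2),(378,215)]: print("S",p,onz(S,p,.16).round(4))
for p in [(272.4,179),(348.6,175.1)]: print("T",onz(T,p,.16).round(4))
f=lambda x,y:(240+x/2.5,165+y/2.5); g=lambda x,y:(252+(x-400)/3.333,95+y/3.333)
for n,a,b in [("lidTopL(y+)",(352,85),(472,358)),("lidR",(138,48),(727,345)),("keeper",(245,40),(598,358)),("tab",(221,28),(588,236))]: print(n,tri(S,f(*a),T,g(*b)))
print("vial",tri(S,f(79,180),T,g(688,75)),"timer",onz(S,f(270,247),.178),onz(T,g(495,84),.178),"foot",onz(S,f(204,160),.17),onz(T,g(588,172),.17))
E
```

```text
S (255.2, 268.2) [ 0.7609 -0.0628  0.16  ]
S (363.2, 287) [0.7439 0.155  0.16  ]
S (283.2, 200.2) [ 0.5661 -0.0757  0.16  ]
S (378, 215) [0.5514 0.1477 0.16  ]
T [0.5484 0.1397 0.16  ]
T [ 0.5556 -0.0726  0.16  ]
lidTopL(y+) (array([0.48341579, 0.14103158, 0.14342113]), np.float64(0.00443490336938506))
lidR (array([ 0.49049246, -0.07491888,  0.14346116]), np.float64(0.0030342800814960576))
keeper (array([0.48046681, 0.03326644, 0.17283632]), np.float64(0.0030295798878695913))
tab (array([0.57148588, 0.03581991, 0.26818636]), np.float64(0.0009597412552172475))
vial (array([ 0.70851114, -0.04483807,  0.20303864]), np.float64(0.0025755800792106923)) timer [0.71190459 0.11628893 0.178     ] [0.70946618 0.11339044 0.178     ] foot [0.63406079 0.03886259 0.17      ] [0.63589486 0.03770073 0.17      ]
```

Request:
arm_command(series="0 0 -8 -0.1215 255;0 0 -8 -0.1215 255;0 0 -8 -0.1215 255;0 0 -8 -0.1215 255;0 0 -8 -0.1215 255;0 0 -8 -0.1215 255;0 0 -8 -0.1215 255;0 0 -8 -0.1215 255;0 0 -8 -0.1215 255;0 0 -8 -0.1215 255;30 22 0 0 255;30 22 0 0 255;30 22 0 0 255;30 22 0 0 255;30 22 0 0 255;30 22 0 0 255;30 22 0 0 255;30 22 0 0 255;30 22 0 0 255;30 22 0 0 255", squeeze=20)

```text
time_s: 1.77
tool_pos: [0.4632, -0.2825, 0.3023]
tool_rot: [-180.0, 0.0, 93.1]
force: [-0.2, 0.1, -0.3]
grip_width: 0.0004
grasp_force: 0.0
```

Request:
arm_command(series="33 1 0 0 255;33 1 0 0 255;33 1 0 0 255;33 1 0 0 255;33 1 0 0 255;33 1 0 0 255;33 1 0 0 255;33 1 0 0 255;33 1 0 0 255;33 1 0 0 255;30 1 0 0 255;28 1 0 0 255;0 0 0 0 255")

```text
time_s: 2.85
tool_pos: [0.4521, 0.1108, 0.3027]
tool_rot: [180.0, -0.1, 93.7]
force: [-0.2, 0.2, 0.2]
grip_width: 0.0007
grasp_force: 0.0
```

```bash
python3 - <<'E'
from h import *
o=telemetry.get_obs(); print(o["tool_pos"],o["tool_rot"],o["joint_velocities"].max())
cv2.imwrite("pics/w1.png",cams.read_camera("wrist"))
np.save("w1.npy",np.r_[o["tool_pos"],o["tool_rot"]])
E
```

```text
[0.45211352 0.11076016 0.30268143] [ 1.79972606e+02 -1.10436942e-01  9.37147471e+01] 4.719550804329022
```

View pics/w1.png

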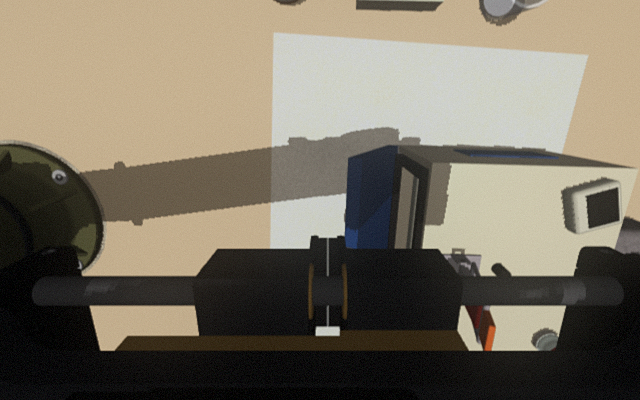

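The wrist view shows the lid's outer top corner at ~(348,158), the case's front deck corner at ~(428,150) and its back corner at ~(638,167). The gripper hides most of the latch, with the lever and tab at ~(485,320).

```bash
python3 - <<'E'
from h import *
a=np.load("w1.npy"); C=cam("wrist",dict(tool_pos=a[:3],tool_rot=a[3:]))
for n,p,z in [("lid outer",(348,158),.148),("lid outer low",(345,247),.148),("deck front y+",(428,150),.16),("deck front",(418,247),.16),("deck back",(636,167),.16),("tcp",(328,250),.30)]: print(n,onz(C,p,z).round(4))
print(proj(C,a[:3]))
E
```

```text
lid outer [0.4709 0.1425 0.148 ]
lid outer low [0.4757 0.0465 0.148 ]
deck front y+ [0.5451 0.1567 0.16  ]
deck front [0.5502 0.0567 0.16  ]
deck back [0.7478 0.1536 0.16  ]
tcp [0.4525 0.112  0.3   ]
[327.09808513 254.0559954 ]
```

Request:
arm_command(series="0 -6 30 0 255;0 -6 35 0 255;0 0 35 0 255;0 0 35 0 255;0 0 25 0 255;0 0 12 0 255;0 0 0 0 255;0 10 0 0 255;0 10 0 0 255;0 5 0 0 255;0 5 0 0 255;0 5 0 0 255;0 5 0 0 255;0 0 0 0 255")

```text
time_s: 4.07
tool_pos: [0.4812, 0.1048, 0.131]
tool_rot: [-179.9, 0.0, 93.1]
force: [-3.3, -0.3, 2.1]
grip_width: 0.0006
grasp_force: 1.4
```

Request:
arm_command(series="0 5 0 0 255;0 5 0 0 255;0 5 0 0 255;0 3 0 0 255;0 0 0 0 255")

```text
time_s: 4.48
tool_pos: [0.4998, 0.106, 0.1313]
tool_rot: [180.0, 0.0, 93.1]
force: [-2.6, -0.8, 3.3]
grip_width: 0.0003
grasp_force: 1.4
```

Request:
arm_command(series="0 2 0 0 255;0 2 0 0 255;0 0 0 0 255")

```text
time_s: 4.73
tool_pos: [0.5036, 0.1063, 0.1309]
tool_rot: [180.0, 0.0, 93.1]
force: [-2.9, -0.9, 4.3]
grip_width: 0.0002
grasp_force: 1.9
```

Request:
arm_command(series="0 2 0 0 255;0 2 0 0 255;0 0 0 0 255")

```text
time_s: 4.98
tool_pos: [0.5078, 0.1067, 0.1305]
tool_rot: [180.0, -0.0, 93.1]
force: [-2.5, -1.2, 4.3]
grip_width: 0.0005
grasp_force: 1.6
```

Request:
arm_command(series="0 1.5 0 0 255;0 0 0 0 255")

```text
time_s: 5.15
tool_pos: [0.5091, 0.1068, 0.1305]
tool_rot: [180.0, -0.0, 93.1]
force: [-2.8, -0.3, 3.1]
grip_width: 0.0001
grasp_force: 1.6
```

Request:
arm_command(series="0 2 0 0 255;0 2 0 0 255;0 0 0 0 255")

```text
time_s: 5.4
tool_pos: [0.5133, 0.1071, 0.1305]
tool_rot: [180.0, -0.0, 93.1]
force: [-2.3, -1.0, 2.7]
grip_width: 0.0001
grasp_force: 1.3
```

Request:
arm_command(series="0 2 0 0 255;0 0 0 0 255")

```text
time_s: 5.57
tool_pos: [0.5152, 0.1073, 0.1305]
tool_rot: [180.0, -0.0, 93.2]
force: [-2.1, -0.9, 2.4]
grip_width: 0.0003
grasp_force: 1.2
```

Request:
arm_command(series="0 2 0 0 255;0 2 0 0 255;0 0 0 0 255")

```text
time_s: 5.82
tool_pos: [0.5185, 0.1074, 0.1305]
tool_rot: [-179.9, 0.0, 93.1]
force: [-4.7, -1.5, 4.2]
grip_width: 0.0006
grasp_force: 2.8
```

Request:
arm_command(series="0 2 0 0 255;0 0 0 0 255")

```text
time_s: 5.98
tool_pos: [0.5189, 0.1074, 0.1305]
tool_rot: [-179.7, 0.1, 93.2]
force: [-9.9, -1.2, 9.4]
grip_width: 0.0005
grasp_force: 5.7
```

Request:
arm_command(series="0 0 0 0 255;0 0 0 0 255;0 -10 0 0 255;0 -10 -10 0 255;0 0 -40 0 255;0 0 -40 0 255;0 0 -40 0 255;0 0 -40 0 255;0 0 -10 0 255;-15 25 0 0 255;-15 25 0 0 255;-16 24 0 0 255;-15 16 0 0 255;-15 12 0 0 255;0 0 0 0 255")

```text
time_s: 7.23
tool_pos: [0.61, 0.0309, 0.3084]
tool_rot: [180.0, 0.0, 92.8]
force: [0.4, -1.8, -0.2]
grip_width: 0.0005
grasp_force: 0.0
```

Request:
arm_command(series="6 0 20 0 255;0 0 25 0 255;0 0 9 0 255;0 -8 0 0 255;0 -6 0 0 255;0 -5 0 0 255;0 -5 0 0 255;0 0 0 0 255")

```text
time_s: 7.9
tool_pos: [0.5821, 0.0408, 0.2581]
tool_rot: [179.9, 0.1, 93.2]
force: [0.3, -0.1, 0.3]
grip_width: 0.0006
grasp_force: 0.0
```

```bash
python3 - <<'E'
from h import *
a=cams.read_camera("scene")[150:270,260:420]; w=cams.read_camera("wrist")[150:400,250:570]
cv2.imwrite("pics/s2.png",np.vstack([cv2.resize(a,(400,300),interpolation=2),cv2.resize(w,(400,300))]))
E
```

```text
(no output)
```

View pics/s2.png

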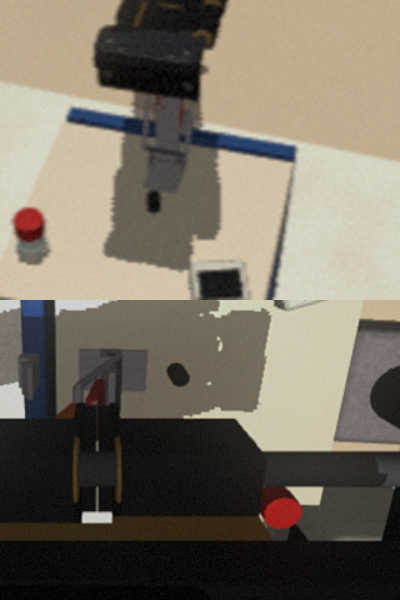

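The views show the lid up against the box, the keeper at crop (28,375), and the fingertips just behind the tab (orange at (67,410)). I'll push the bail over now.

Request:
arm_command(series="-4 -4 4 0 255;0 -5 0 0 255;0 -5 0 0 255;0 -5 0 0 255;0 -5 0 0 255;0 -5 0 0 255;0 0 0 0 255")

```text
time_s: 8.58
tool_pos: [0.5529, 0.0353, 0.2527]
tool_rot: [-180.0, 0.1, 93.2]
force: [-0.7, 1.2, 0.9]
grip_width: 0.0003
grasp_force: 0.0
```

Request:
arm_command(series="0 -5 2 0 255;0 -5 3 0 255;0 -5 3 0 255;0 -5 3 0 255;0 -5 4 0 255;0 -5 4 0 255;0 0 0 0 255;0 0 0 0 255")

```text
time_s: 9.25
tool_pos: [0.5235, 0.0333, 0.2333]
tool_rot: [-180.0, 0.0, 93.1]
force: [-0.1, 0.2, 0.5]
grip_width: 0.0004
grasp_force: 0.0
```

```bash
python3 - <<'E'
from h import *
o=telemetry.get_obs();w=cams.read_camera("wrist");s=cams.read_camera("scene")
cv2.imwrite("pics/w3full.png",w);cv2.imwrite("pics/s3full.png",s)
cv2.imwrite("pics/s3.png",np.vstack([cv2.resize(s[150:270,260:420],(400,300),interpolation=2),cv2.resize(w[150:400,250:570],(400,300))]))
E
```

```text
(no output)
```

View pics/s3.png

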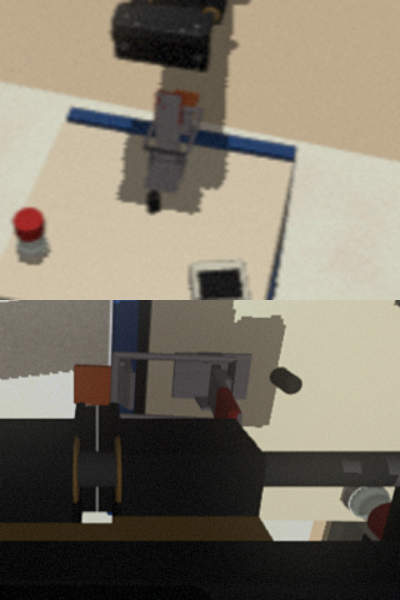

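The bail has fallen onto the keeper. The tab is at wrist px ~(324,221), with the bar line at ~(340,208).

```bash
python3 - <<'E'
from h import *
w=cv2.imread("pics/w3full.png");h=cv2.cvtColor(w,40);m=cv2.inRange(h,(5,150,80),(18,255,255));m[:, :295]=0;m[:,350:]=0
ys,xs=np.nonzero(m);b=(xs.min(),xs.max(),ys.min(),ys.max());print(b)
C=cam("wrist")
for z in(.172,.180,.19):print(z,onz(C,(b[0],b[2]+8),z).round(4),onz(C,(b[1],b[2]+8),z).round(4), "bar",onz(C,(338,b[2]+8),z).round(4))
s=cv2.imread("pics/s3full.png");h=cv2.cvtColor(s,40);m=cv2.inRange(h,(3,120,80),(18,255,255));m[:180]=0;m[200:]=0;m[:,:320]=0;m[:,345:]=0
ys,xs=np.nonzero(m);print(xs.min(),xs.max(),ys.min(),ys.max())
S=cam("scene")
print("tri far tab edge",tri(S,((xs.min()+xs.max())/2,ys.min()),C,(b[0],(b[2]+b[3])/2+4)))
E
```

```text
(np.int64(309), np.int64(345), np.int64(205), np.int64(303))
0.172 [0.5106 0.0362 0.172 ] [0.5371 0.0377 0.172 ] bar [0.5319 0.0374 0.172 ]
0.18 [0.5109 0.0389 0.18  ] [0.5365 0.0403 0.18  ] bar [0.5315 0.0401 0.18  ]
0.19 [0.5113 0.0423 0.19  ] [0.5357 0.0436 0.19  ] bar [0.531  0.0434 0.19  ]
330 339 186 192
tri far tab edge (array([0.51558298, 0.02538555, 0.19665589]), np.float64(0.02437381569081523))
```

Request:
arm_command(series="0 0 -15 0.121 255;0 0 -10 0.121 255;0 0 0 0.121 255;0 0 0 0.121 255;0 0 0 0.121 255;0 0 0 0.121 255;0 0 0 0.121 255;0 0 0 0.121 255;0 0 0 0.121 255;0 0 0 0.121 255;0 0 0 0.121 255;0 0 0 0.121 255;0 0 0 0.121 255;-5 0 0 0 255;0 0 20 0 255;0 0 20 0 255;0 0 10 0 255;0 0 0 0 255")

```text
time_s: 10.85
tool_pos: [0.5172, 0.033, 0.2063]
tool_rot: [-180.0, 0.2, 3.2]
force: [-0.2, -0.8, -0.4]
grip_width: 0.0004
grasp_force: 0.0
```

Request:
arm_command(series="0 0 4 0 255;0 0 4 0 255;0 0 3 0 255;0 0 2 0 255;0 0 0 0 255")

```text
time_s: 11.27
tool_pos: [0.5188, 0.0333, 0.1955]
tool_rot: [180.0, 0.0, 3.0]
force: [0.3, 0.2, 0.4]
grip_width: 0.0003
grasp_force: 0.0
```

Request:
arm_command(series="0 0 2 0 255;0 0 1 0 255;0 0 0 0 255")

```text
time_s: 11.52
tool_pos: [0.5188, 0.0333, 0.1924]
tool_rot: [180.0, 0.0, 3.0]
force: [-1.2, 0.4, -0.4]
grip_width: 0.0005
grasp_force: 0.0
```

Request:
arm_command(series="0 0 2 0 255;0 0 2 0 255;0 0 0 0 255")

```text
time_s: 11.77
tool_pos: [0.5186, 0.0332, 0.1881]
tool_rot: [-180.0, 0.0, 3.0]
force: [-1.5, -0.4, 1.1]
grip_width: 0.0004
grasp_force: 0.0
```

Request:
arm_command(series="0 0 1.5 0 255;0 0 1.5 0 255;0 0 0 0 255")

```text
time_s: 12.02
tool_pos: [0.519, 0.0333, 0.1855]
tool_rot: [180.0, -0.0, 3.0]
force: [-1.3, -0.6, 2.0]
grip_width: 0.0008
grasp_force: 0.5
```

Request:
arm_command(series="0 0 1 0 255;0 0 1 0 255;0 0 0 0 255")

```text
time_s: 12.27
tool_pos: [0.519, 0.0333, 0.1842]
tool_rot: [180.0, -0.0, 3.0]
force: [-1.4, -0.0, 5.0]
grip_width: 0.0
grasp_force: 2.5
```

Request:
arm_command(series="0 0 1 0 255;0 0 0 0 255")

```text
time_s: 12.43
tool_pos: [0.5191, 0.0333, 0.1832]
tool_rot: [180.0, -0.0, 3.0]
force: [-1.5, -0.7, 5.8]
grip_width: 0.0006
grasp_force: 2.6
```

Request:
arm_command(series="0 0 1 0 255;0 0 0 0 255;0 0 1 0 255;0 0 0 0 255")

```text
time_s: 12.77
tool_pos: [0.5193, 0.0333, 0.181]
tool_rot: [180.0, -0.1, 3.0]
force: [-0.4, -0.4, 2.6]
grip_width: 0.0005
grasp_force: 1.3
```

Request:
arm_command(series="0 0 1 0 255;0 0 0 0 255;0 0 0 0 255")

```text
time_s: 13.02
tool_pos: [0.5184, 0.0332, 0.179]
tool_rot: [-180.0, 0.1, 3.0]
force: [0.4, -0.3, 0.8]
grip_width: 0.0003
grasp_force: 0.0
```

Request:
arm_command(series="0 0 1 0 255;0 0 1 0 255;0 0 0 0 255")

```text
time_s: 13.27
tool_pos: [0.5186, 0.0332, 0.1771]
tool_rot: [-180.0, 0.0, 3.0]
force: [0.2, 0.5, -0.1]
grip_width: 0.0001
grasp_force: 0.0
```

Request:
arm_command(series="0 0 1 0 255;0 0 1 0 255;0 0 0 0 255")

```text
time_s: 13.52
tool_pos: [0.5187, 0.0333, 0.1753]
tool_rot: [-180.0, 0.0, 3.0]
force: [-0.1, 0.3, 1.1]
grip_width: 0.0008
grasp_force: 0.0
```

Request:
arm_command(series="0 0 1 0 255;0 0 1 0 255;0 0 0 0 255")

```text
time_s: 13.77
tool_pos: [0.5191, 0.0333, 0.1742]
tool_rot: [180.0, -0.0, 3.0]
force: [-1.4, 0.5, 3.7]
grip_width: 0.0008
grasp_force: 2.1
```

Request:
arm_command(series="0 0 1 0 255;0 0 1 0 255;0 0 0 0 255")

```text
time_s: 14.02
tool_pos: [0.5192, 0.0333, 0.1736]
tool_rot: [179.9, -0.0, 3.0]
force: [-4.0, -0.2, 11.8]
grip_width: 0.0005
grasp_force: 6.9
```

Request:
arm_command(series="0 0 -20 0 255;0 0 -20 0 255;0 0 -20 0 255;0 0 -2 0 255;12 0 0 0 255;8 0 0 0 255;6 0 0 0 255;0 0 0 0 255")

```text
time_s: 14.68
tool_pos: [0.5454, 0.0347, 0.2325]
tool_rot: [-179.9, 0.1, 3.0]
force: [0.3, 0.3, -0.1]
grip_width: 0.0002
grasp_force: 0.0
```

```bash
python3 - <<'E'
from h import *
o=telemetry.get_obs();print(o["tool_pos"],o["force"])
w=cams.read_camera("wrist");s=cams.read_camera("scene")
cv2.imwrite("pics/s4.png",np.vstack([cv2.resize(s[150:270,260:420],(400,300),interpolation=2),cv2.resize(w[0:250,160:480],(400,300))]))
for th in np.arange(1.85,0,-.1):
    c,s_=np.cos(th),np.sin(th); print(round(th,2),(np.array([587.8+60*c-5*s_-9.5,176+60*s_+5*c])).round(1))
E
```

```text
[0.54535034 0.03466089 0.23249867] [ 0.30365329  0.28478568 -0.11607504]
1.85 [557.  232.3]
1.75 [562.7 234.1]
1.65 [568.6 235.4]
1.55 [574.5 236.1]
1.45 [580.6 236.2]
1.35 [586.6 235.6]
1.25 [592.5 234.5]
1.15 [598.2 232.8]
1.05 [603.8 230.5]
0.95 [609.1 227.7]
0.85 [614.1 224.4]
0.75 [618.8 220.6]
0.65 [623.  216.3]
0.55 [626.8 211.6]
0.45 [630.2 206.6]
0.35 [632.9 201.3]
0.25 [635.2 195.7]
0.15 [636.9 189.9]
0.05 [638. 184.]
```

View pics/s4.png

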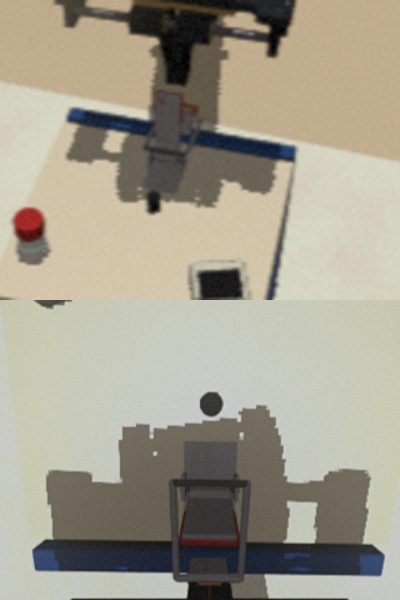

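The bail's bar lies outside the keeper post (crop row 577, keeper at 565), and the lever is centred on the fingers at column ~210. The bar is hooked, so I'll feel for the lever next.

Request:
arm_command(series="5 0 -1 0 255;5 0 -1 0 255;4 0 0 0 255;4 0 0 0 255;0 0 0 0 255")

```text
time_s: 15.2
tool_pos: [0.5635, 0.0356, 0.2354]
tool_rot: [-180.0, -0.0, 3.0]
force: [0.3, -0.4, 0.2]
grip_width: 0.0007
grasp_force: 0.0
```

Request:
arm_command(series="4 0 0 0 255;4 0 0 0 255;3 0 0 0 255;0 0 0 0 255")

```text
time_s: 15.53
tool_pos: [0.574, 0.0362, 0.2355]
tool_rot: [-180.0, 0.0, 3.0]
force: [-1.6, -0.4, 1.4]
grip_width: 0.0005
grasp_force: 1.0
```

Request:
arm_command(series="3 0 0 0 255;3 0 0 0 255;3 0 0.3 0 255;3 0 0.3 0 255;0 0 0 0 255")

```text
time_s: 15.95
tool_pos: [0.5861, 0.0368, 0.2352]
tool_rot: [180.0, -0.0, 3.0]
force: [-3.7, 0.2, 5.0]
grip_width: 0.0007
grasp_force: 2.2
```

Request:
arm_command(series="3 0 0.6 0 255;3 0 0.6 0 255;0 0 0 0 255")

```text
time_s: 16.2
tool_pos: [0.5923, 0.037, 0.2342]
tool_rot: [180.0, -0.0, 3.0]
force: [-2.7, -0.3, 5.7]
grip_width: 0.0006
grasp_force: 2.2
```

Request:
arm_command(series="3 0 0.9 0 255;2.8 0 0.9 0 255;2.8 0 1.1 0 255;0 0 0 0 255")

```text
time_s: 16.53
tool_pos: [0.6014, 0.0374, 0.2315]
tool_rot: [180.0, -0.1, 3.0]
force: [-2.4, -1.1, 5.9]
grip_width: 0.0006
grasp_force: 2.2
```

Request:
arm_command(series="2.7 0 1.3 0 255;2.6 0 1.4 0 255;0 0 0 0 255")

```text
time_s: 16.78
tool_pos: [0.6069, 0.0376, 0.2289]
tool_rot: [180.0, -0.2, 3.0]
force: [-2.5, -1.5, 4.8]
grip_width: 0.0004
grasp_force: 2.1
```

Request:
arm_command(series="2.5 0 1.5 0 255;2.5 0 1.6 0 255;2.5 0 1.7 0 255;0 0 0 0 255")

```text
time_s: 17.12
tool_pos: [0.6148, 0.038, 0.2241]
tool_rot: [180.0, -0.2, 3.0]
force: [-2.0, -0.5, 3.3]
grip_width: 0.0002
grasp_force: 1.9
```

Request:
arm_command(series="2.4 0 1.8 0 255;2.3 0 1.9 0 255;0 0 0 0 255")

```text
time_s: 17.37
tool_pos: [0.6194, 0.0382, 0.2202]
tool_rot: [180.0, -0.2, 3.0]
force: [-0.9, -0.6, 4.8]
grip_width: 0.0001
grasp_force: 1.6
```

Request:
arm_command(series="2.1 0 2.1 0 255;2 0 2.2 0 255;0 0 0 0 255")

```text
time_s: 17.62
tool_pos: [0.6233, 0.0385, 0.2158]
tool_rot: [180.0, -0.2, 3.0]
force: [0.6, -0.3, 3.4]
grip_width: 0.0004
grasp_force: 1.3
```

Request:
arm_command(series="1.9 0 2.3 0 255;1.8 0 2.4 0 255;0 0 0 0 255")

```text
time_s: 17.87
tool_pos: [0.6266, 0.0388, 0.2108]
tool_rot: [-180.0, -0.1, 3.0]
force: [-0.8, -0.3, 2.0]
grip_width: 0.0001
grasp_force: 1.2
```

```bash
python3 - <<'E'
from h import *
s=cams.read_camera("scene");t=cams.read_camera("top");w=cams.read_camera("wrist")
cv2.imwrite("pics/s5.png",np.hstack([cv2.resize(s[170:250,280:400],(480,320),interpolation=2),cv2.resize(w[100:400,160:460],(320,320))]))
E
```

```text
(no output)
```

View pics/s5.png

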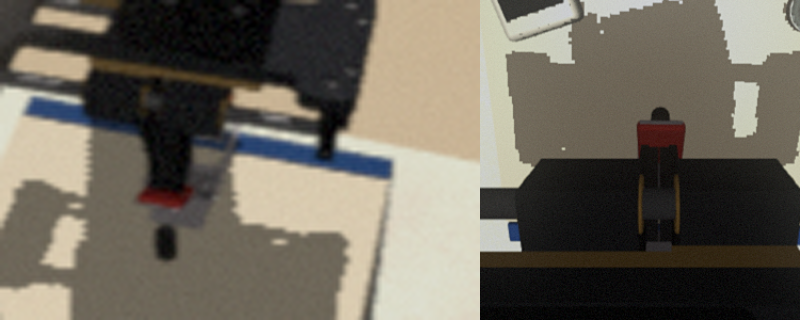

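The scene view shows the finger on the red grip ~10 mm from its tip, and a bail arm still running to the lid. I'll carry on closing.

Request:
arm_command(series="1.7 0 2.5 0 255;1.6 0 2.6 0 255;0 0 0 0 255")

```text
time_s: 18.27
tool_pos: [0.6292, 0.0392, 0.2051]
tool_rot: [-180.0, -0.0, 3.0]
force: [0.0, -0.1, 2.2]
grip_width: 0.0009
grasp_force: 1.1
```

Request:
arm_command(series="0.7 0 1.3 0 255;0.7 0 1.3 0 255;0 0 0 0 255")

```text
time_s: 18.52
tool_pos: [0.6305, 0.0392, 0.2027]
tool_rot: [-180.0, -0.0, 3.0]
force: [0.5, 0.3, 3.1]
grip_width: 0.0006
grasp_force: 1.2
```

Request:
arm_command(series="0.6 0 1.3 0 255;0.6 0 1.3 0 255;0 0 0 0 255")

```text
time_s: 18.77
tool_pos: [0.6318, 0.0393, 0.2002]
tool_rot: [-180.0, -0.0, 3.0]
force: [0.7, -0.6, 2.8]
grip_width: -0.0
grasp_force: 1.1
```

```bash
python3 - <<'E'
from h import *
S=cam("scene")
def edges(s):
    h=cv2.cvtColor(s,40);m=cv2.inRange(h,(100,100,40),(125,255,255));r=[]
    for x in (366,369,372,375):
        ys=np.nonzero(m[180:235,x])[0]+180; r.append((x,ys.min(),ys.max()))
    g=s[:,:,0].astype(int)
    return r
a=cv2.imread("pics/s3full.png");b=cams.read_camera("scene");cv2.imwrite("pics/s6full.png",b)
print(edges(a),edges(b))
for f in (a,b): print(f[203:222,370].tolist())
# expected pixel shift for lid top outer corner tilt .048 -> .02 
o=np.array([.651,.040]);c,s=np.cos(.049),np.sin(.049)
for t in (.05,.03,.01):
    lx=-100-16*np.cos(t)-152*np.sin(t);lz=8+152*np.cos(t)-16*np.sin(t);li=-100-152*np.sin(t)
    P=lambda x,y,z:[o[0]+(x*c-y*s)/1e3,o[1]+(x*s+y*c)/1e3,z/1e3]
    print(t,proj(S,P(lx,105,lz)),proj(S,P(li,105,lz)),"deck",proj(S,P(-100,105,160)))
E
```

```text
[(366, np.int64(207), np.int64(211)), (369, np.int64(208), np.int64(212)), (372, np.int64(208), np.int64(212)), (375, np.int64(209), np.int64(213))] [(366, np.int64(208), np.int64(211)), (369, np.int64(209), np.int64(212)), (372, np.int64(210), np.int64(212)), (375, np.int64(210), np.int64(213))]
[[138, 168, 187], [157, 184, 197], [187, 206, 208], [182, 197, 197], [126, 106, 92], [105, 66, 42], [105, 64, 39], [104, 62, 36], [95, 57, 33], [60, 37, 23], [86, 85, 87], [157, 178, 192], [167, 192, 205], [167, 191, 207], [165, 192, 204], [164, 193, 206], [163, 190, 203], [162, 189, 203], [167, 191, 206]]
[[148, 180, 200], [166, 192, 206], [198, 218, 219], [200, 220, 220], [197, 213, 213], [156, 155, 147], [116, 83, 62], [110, 67, 38], [114, 72, 45], [110, 71, 43], [112, 100, 95], [166, 190, 203], [175, 203, 217], [176, 203, 217], [173, 202, 216], [173, 201, 216], [174, 202, 216], [175, 200, 216], [177, 204, 218]]
0.05 [376.5255645  205.62110272] [375.55182413 210.53630805] deck [375.11892207 212.62281093]
0.03 [376.36039191 206.41155691] [375.38120144 211.35373931] deck [375.11892207 212.62281093]
0.01 [376.1914619  207.22670941] [375.20718325 212.19410959] deck [375.11892207 212.62281093]
```

The lid's edge has moved in by ~1.3 px and the dark gap has closed. Lid tilt is now ~0.015, so the bar is hooked and pulling. I'll go down to the stop.

Request:
arm_command(series="0.5 0 1.3 0 255;0.5 0 1.3 0 255;0 0 0 0 255")

```text
time_s: 19.07
tool_pos: [0.6327, 0.0394, 0.1976]
tool_rot: [-180.0, -0.0, 3.0]
force: [2.3, -0.1, 3.1]
grip_width: 0.0003
grasp_force: 1.1
```

Request:
arm_command(series="0.5 0 1.3 0 255;0.5 0 1.3 0 255;0 0 0 0 255")

```text
time_s: 19.32
tool_pos: [0.6336, 0.0393, 0.1948]
tool_rot: [-180.0, -0.0, 3.0]
force: [0.7, -0.7, 3.1]
grip_width: 0.0005
grasp_force: 1.1
```

Request:
arm_command(series="0.4 0 1.3 0 255;0.4 0 1.3 0 255;0 0 0 0 255")

```text
time_s: 19.57
tool_pos: [0.6343, 0.0394, 0.1922]
tool_rot: [-180.0, 0.0, 3.0]
force: [2.5, 0.6, 2.2]
grip_width: 0.0001
grasp_force: 1.0
```

Request:
arm_command(series="0.3 0 1 0 255;0.3 0 1 0 255;0 0 0 0 255")

```text
time_s: 19.82
tool_pos: [0.6349, 0.0394, 0.1902]
tool_rot: [180.0, 0.0, 3.0]
force: [1.1, -0.0, 1.5]
grip_width: 0.0005
grasp_force: 0.9
```

Request:
arm_command(series="0.2 0 1 0 255;0.2 0 1 0 255;0 0 0 0 255")

```text
time_s: 20.07
tool_pos: [0.6353, 0.0394, 0.1883]
tool_rot: [180.0, 0.0, 3.0]
force: [0.8, 0.4, 1.8]
grip_width: 0.0005
grasp_force: 0.9
```

Request:
arm_command(series="0.2 0 1 0 255;0.2 0 1 0 255;0 0 0 0 255")

```text
time_s: 20.32
tool_pos: [0.6357, 0.0394, 0.1863]
tool_rot: [180.0, 0.0, 3.0]
force: [1.4, -0.7, 1.6]
grip_width: 0.0006
grasp_force: 0.8
```

Request:
arm_command(series="0 0 0.8 0 255;0 0 0.8 0 255;0 0 0 0 255")

```text
time_s: 20.57
tool_pos: [0.6358, 0.0394, 0.1848]
tool_rot: [180.0, -0.0, 3.0]
force: [1.4, -0.1, 2.4]
grip_width: 0.0002
grasp_force: 0.9
```

Request:
arm_command(series="0 0 0.8 0 255;0 0 0.8 0 255;0 0 0 0 255")

```text
time_s: 20.82
tool_pos: [0.6359, 0.0395, 0.1835]
tool_rot: [180.0, -0.0, 3.0]
force: [2.3, -0.7, 2.7]
grip_width: 0.0004
grasp_force: 1.5
```

Request:
arm_command(series="0 0 0.8 0 255;0 0 0 0 255;0 0 0 0 255")

```text
time_s: 21.07
tool_pos: [0.636, 0.0395, 0.1834]
tool_rot: [180.0, -0.1, 3.0]
force: [1.2, -0.5, 6.7]
grip_width: 0.0005
grasp_force: 3.1
```

Request:
arm_command(series="0 0 0.8 0 255;0 0 0 0 255;0 0 0 0 255")

```text
time_s: 21.32
tool_pos: [0.636, 0.0394, 0.1833]
tool_rot: [180.0, -0.1, 3.0]
force: [-0.6, -0.6, 9.6]
grip_width: 0.0
grasp_force: 4.6
```

On the stop. I'll bring the force up to about 14 N and hold.

Request:
arm_command(series="0 0 0.8 0 255;0 0 0 0 255;0 0 0 0 255")

```text
time_s: 21.57
tool_pos: [0.6361, 0.0395, 0.1832]
tool_rot: [179.9, -0.1, 3.0]
force: [-1.9, -1.1, 12.1]
grip_width: 0.0005
grasp_force: 6.2
```

Request:
arm_command(series="0 0 0.4 0 255;0 0 0 0 255;0 0 0 0 255;0 0 0 0 255;0 0 0 0 255;0 0 0 0 255;0 0 0 0 255;0 0 0 0 255")

```text
time_s: 22.23
tool_pos: [0.636, 0.0395, 0.1832]
tool_rot: [179.9, -0.1, 3.0]
force: [-2.9, -0.7, 13.7]
grip_width: 0.0003
grasp_force: 6.9
```

Request:
arm_command(series="0 0 -3 0 255;0 0 -10 0 255;0 0 -30 0 255;0 0 -40 0 255;0 0 -40 0 255;-30 0 -10 0 255;-35 0 0 0 255;-35 0 0 0 255;-35 0 0 0 255;-35 0 0 0 255;0 0 0 0 255;0 0 0 0 255")

```text
time_s: 23.23
tool_pos: [0.4643, 0.0302, 0.314]
tool_rot: [179.8, -0.0, 3.0]
force: [1.0, -0.3, -0.3]
grip_width: 0.0002
grasp_force: 0.0
```

```bash
python3 - <<'E'
from h import *
o=telemetry.get_obs();print(o["tool_pos"],o["force"])
s=cams.read_camera("scene");w=cams.read_camera("wrist")
cv2.imwrite("pics/s7.png",np.hstack([cv2.resize(s[170:270,270:390],(384,320),interpolation=2),cv2.resize(w[0:320,120:520],(400,320))]))
E
```

```text
[0.46433774 0.03023463 0.31399089] [ 1.04507994 -0.3338917  -0.25907505]
```

View pics/s7.png

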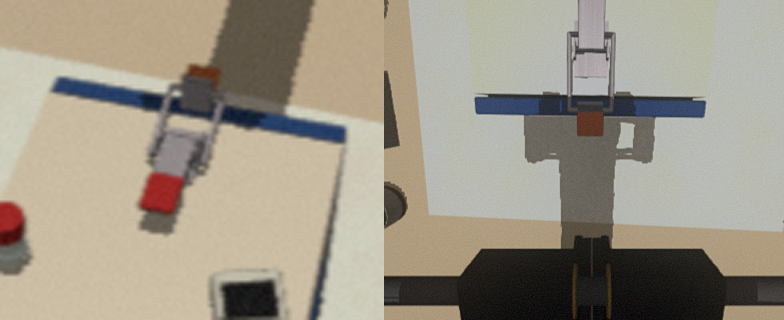

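The lever lies flat at (162,190). The bail reaches over the keeper with its tab outside the lid at (590,122), the lid is tight against the case, and the bystanders are in place.

```bash
python3 -c "
from cell import env
print(env.sign_off())"
```

```text
the job is handed in; nothing more can be done
None
```

The box is closed and the job is handed in: lid pulled tight, bar hooked under the keeper, lever home on its stop after about 0.7 s of pressing at roughly 14 N, and the robot clear of everything; the sign-off returned no verdict.

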